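# Deburr the bore edge of a probe sleeve

### The arm

A 6-joint arm with a two-finger parallel gripper is mounted at the origin on the work surface. World frame = base frame: x ahead of the robot, y to its left, z up, the work surface at z = 0. Lengths are in mm, angles in rad, forces in N, time in s.
With the tool pointing down it reaches from about 275 to 750 mm from the base axis. Payload 10.2 kg.
Tool frame: the origin (TCP) lies between the finger pads; the fingertips stand 11 mm ahead of it and the grasp point (between the pads) lies 8 mm behind it; z points along the fingers, y is the line along which they close (so a half turn about z gives the same grasp; the last joint's range is limited). The gripper opens to 85 mm and grips with 20 to 120 N. Pads are 22 mm wide; open, the fingers measure 114 mm over their backs; the gripper's body (76 mm by 85 mm) begins 54 mm behind the grasp point. The pads swing forward as they close: fully open they stand 13 mm farther back than shut.
Start: joints at [-1.478, 0.313, 1.498, -0, 1.331, -0.223], TCP at [163.04, -499.048, 242.294] pointing down, gripper open.
Joint ranges: [-2.94, 2.94], [-0.97, 2.17], [0.19, 2.56], [-1.23, 4.37], [0.02, 3.11], [-2.88, 2.88]. Speed limits (rad/s): [2.39, 2.39, 3.01, 3.14, 3.14, 3.14].

### API

Orientations are given as a unit quaternion [w, x, y, z].
In Python, from rig import sense, eyes, finish_job gives the robot as it stands.
- The arm moves only by the shell command python3 -m jog 'ROWS' [FORCE]. ROWS is JSON, a list of rows, each a list of 7 numbers: the shift along the tool's x, y, z in m, then the turn, a rotation vector about the tool's x, y, z in rad, then the finger opening in m, from 0 to 0.0854. In form: [[dx, dy, dz, rx, ry, rz, gripper], ...]. A call has 1 to 5 rows; each row shifts and turns the commanded pose from where the row before left it, along the tool's axes as they then stand; what a row does not reach is not made up. A row lasts 1/10 s, in which the tool goes at most 50 mm and 8.59 degrees, less where a joint would pass 70% of its speed; a pose out of reach is approached as far as the arm can. A call is refused whole if a number of a shift passes 0.05 or a number of a turn 0.15, either way. A call with a gripper value outside its range is refused whole. The fingers move at their own pace and stop on an object; FORCE is the grip in N (left out, the last holds). Time passes only in rows, so rows that do not move let the fingers close. It gives the time, the measured TCP pose, the force, the opening and the grip force at its end, in the units of the state.
- sense(): the state, without advancing time (a new reading comes with each control period).
- eyes.capture(name): name is "scene" or "top" or "wrist"; returns the picture (420x560x3 uint8, red, green, blue); there is no depth.
- eyes.calibration(name): a dict with "fx", "fy", "cx", "cy" (pixels), "dist" ([k1, k2, p1, p2, k3] as OpenCV has them; the pictures are not rectified), "cam_to_world" (4x4, takes a point from camera to world coordinates); the wrist camera has in their place "mount" (4x4, takes a point from camera to tool coordinates, whose origin is the TCP and whose axes are the flange's). Camera axes: x right, y down, z forward; pixel columns grow to the right and rows downward; lengths in mm; the calibration is good to about 2 mm. A picture is of the moment at which its call begins: read the wrist's pose just before it. calibration takes no time and is no camera call.
- finish_job(): hands the job in; it is judged then, once.
The state is a dict: "time_s": time; "joints": joint angles; "dq": joint speeds; "tau": joint torques, N m; "eef_pos": TCP position; "ee_rot": TCP orientation; "force": force on the tool from outside, world axes, zero at the start; "wrist_torque": the same for the moment, N m; "grip_width": opening from 0.0 (shut) to 1.0 (fully open); "grip_force": force on a finger pad.
Only numpy, scipy, OpenCV 4.12 (cv2) and the standard library are available. Lean on these libraries where they do the work, as an engineer would, in place of code of your own. Each camera call takes 0.05 s, during which the arm holds its last target. There are 200 camera calls.

### The job

Take the deburring tool from its stand, put the blade into the mouth of the sleeve in the grey block and, starting on the side of the block's steel lug, run it once slowly round the bore edge, anticlockwise seen from above, a little past the lug again, keeping the blade lightly pressed against the edge (about 4 N, never 8 N) in every part of the turn. Then stand the tool upright back in its stand, let go, and leave the other things alone.

Things in the scene. Friction and masses are not known exactly. Their poses are not given: they have to be found in the camera images.
- block: Fixed grey block 110 x 110 x 50 mm; origin at the centre of its underside, z up; its x axis points to the lug. An upright aluminium sleeve (outside diameter 60 mm, bore 44 mm) stands fast in a 73 mm seat in its middle, its level rim 80 mm above the origin, the bore clear to 70 mm below the rim. The turn goes from +x to +y, and is judged about the block's centre by eighths.
- rim (a point): Nominal centre of the sleeve's mouth: on the block's centre line, at rim height. The seat is oversize, so the true axis of the bore lies 5 mm from here in an unknown direction and must be felt.
- lug (a point): Top centre of the small steel lug (12 x 24 mm, 18 mm high) on the block's top, 47 mm from the block's centre at the middle of its +x edge; the turn starts and ends on this side.
- tool: Deburring tool, about 0.17 to 0.28 kg, upright in its stand. Origin at the centre of the underside of its round aluminium collar (diameter 40, thickness 6 mm), z up along the handle. The black square handle, 26 x 26 mm with faces square to the tool's x and y, reaches from 6 to 72 mm above the origin: grip it firmly about 37 mm above the origin, clear of the collar, and keep the tool upright.
- blade_tip (a point): Lower end of the steel blade, a round rod of 8 mm diameter hanging 40 mm below the tool's origin. It pivots at the origin on a spring gimbal, alike in all directions: 1.75 N m per rad, about 2 N per mm of sideways push 30 mm down (less with the give of arm and grip), stops at 0.3 rad. Work with about 10 mm of it below the rim (3 to 30 will do).
- holder: Fixed tool stand: a 90 x 90 x 10 mm steel foot with an upright grey tube (outside diameter 48, bore 28 mm) whose top is 56 mm above the origin; origin at the centre of the underside, z up. The blade hangs in the tube and the collar rests on the tube's top.
- bottle: White plastic bottle, 52 mm diameter, 120 mm tall, a bystander; origin at the centre of its base.
- carton: Cardboard carton 100 x 70 x 80 mm, a bystander; origin at the centre of its base.
- spare: Spare aluminium sleeve, 60 mm diameter, 50 mm tall, loose on the bench, a bystander; origin at the centre of its base.
Things that resemble listed ones, but are neither listed nor needed, are in the scene too. Of the things that look like the tool, the largest one is meant. What is shaped like the holder but green is not meant.

How it is judged (in metres and radians):
On the way, in this order (a step that is already met when the one before it is completed fails the run):
1. blade pressed on the bore edge with over 1 N, tip 3 to 30 mm below the rim, on the lug's side (block +x), to start (contact force between tool and block above 1 N and z of blade_tip in the frame of block between 0.05 and 0.077 m and horizontal distance between blade_tip and block below 0.026 m and x of blade_tip in the frame of block above 0.006 m and y of blade_tip in the frame of block between -0.005 and 0.005 m), for 0.25 s.
2. blade pressed on the bore edge with over 1 N, tip 3 to 30 mm below the rim, an eighth of a turn on (+x +y) (contact force between tool and block above 1 N and z of blade_tip in the frame of block between 0.05 and 0.077 m and horizontal distance between blade_tip and block below 0.026 m and x of blade_tip in the frame of block above 0.006 m and y of blade_tip in the frame of block above 0.006 m), for 0.25 s.
3. blade pressed on the bore edge with over 1 N, tip 3 to 30 mm below the rim, a quarter on (+y) (contact force between tool and block above 1 N and z of blade_tip in the frame of block between 0.05 and 0.077 m and horizontal distance between blade_tip and block below 0.026 m and x of blade_tip in the frame of block between -0.005 and 0.005 m and y of blade_tip in the frame of block above 0.006 m), for 0.25 s.
4. blade pressed on the bore edge with over 1 N, tip 3 to 30 mm below the rim, three eighths on (-x +y) (contact force between tool and block above 1 N and z of blade_tip in the frame of block between 0.05 and 0.077 m and horizontal distance between blade_tip and block below 0.026 m and x of blade_tip in the frame of block below -0.006 m and y of blade_tip in the frame of block above 0.006 m), for 0.25 s.
5. blade pressed on the bore edge with over 1 N, tip 3 to 30 mm below the rim, opposite the lug (-x) (contact force between tool and block above 1 N and z of blade_tip in the frame of block between 0.05 and 0.077 m and horizontal distance between blade_tip and block below 0.026 m and x of blade_tip in the frame of block below -0.006 m and y of blade_tip in the frame of block between -0.005 and 0.005 m), for 0.25 s.
6. blade pressed on the bore edge with over 1 N, tip 3 to 30 mm below the rim, five eighths on (-x -y) (contact force between tool and block above 1 N and z of blade_tip in the frame of block between 0.05 and 0.077 m and horizontal distance between blade_tip and block below 0.026 m and x of blade_tip in the frame of block below -0.006 m and y of blade_tip in the frame of block below -0.006 m), for 0.25 s.
7. blade pressed on the bore edge with over 1 N, tip 3 to 30 mm below the rim, three quarters on (-y) (contact force between tool and block above 1 N and z of blade_tip in the frame of block between 0.05 and 0.077 m and horizontal distance between blade_tip and block below 0.026 m and x of blade_tip in the frame of block between -0.005 and 0.005 m and y of blade_tip in the frame of block below -0.006 m), for 0.25 s.
8. blade pressed on the bore edge with over 1 N, tip 3 to 30 mm below the rim, seven eighths on (+x -y) (contact force between tool and block above 1 N and z of blade_tip in the frame of block between 0.05 and 0.077 m and horizontal distance between blade_tip and block below 0.026 m and x of blade_tip in the frame of block above 0.006 m and y of blade_tip in the frame of block below -0.006 m), for 0.25 s.
9. blade pressed on the bore edge with over 1 N, tip 3 to 30 mm below the rim, back at the lug's side: full circle (all of step 1), for 0.25 s.
At the end, for the whole second after the job is handed in: The tool stands upright (within 0.1 rad) back in its stand, blade in the tube, collar on the tube's top (height within 4 mm) and within 12 mm of the tube's axis, released and at rest (horizontal distance between tool and holder below 0.012 m and z of tool in the frame of holder between 0.052 and 0.059 m and angle between tool's own z axis and vertical below 0.1 rad and linear speed of tool below 0.02 m/s and contact force between the fingers and tool below 0.05 N); the robot touches nothing.
It fails at once if the tool pressed on the block or its sleeve with over 8 N (contact force between tool and block above 8 N).
It fails at once if the robot itself pushed on the block or sleeve (contact force between any of the fingers, the arm and block above 2 N).
It fails at once if the bottle was moved over 15 mm (distance of bottle from where it was at the start of the episode above 0.015 m).
It fails at once if the carton was moved over 15 mm (distance of carton from where it was at the start of the episode above 0.015 m).
It fails at once if the spare was moved over 15 mm (distance of spare from where it was at the start of the episode above 0.015 m).
It also fails if it takes over 72 s, if anything falls off the work surface, if the arm or the gripper's body presses on something with over 40 N, if the wrist force passes 120 N, or if a joint passes its speed limit or range.

## Working session

There is one attempt and no reset: what is moved stays moved. The work goes in short steps, Python scripts to look and compute and a shell command to move; the robot and the scene stay as the last step left them, time stands still between calls to the robot, and variables do not carry over. Pictures are saved under pics/ and viewed, at most 10 in all, crops included, and the job is handed in when it is done.

```bash
ls; mkdir -p pics
python3 - <<'E'
from rig import sense, eyes
import cv2,numpy as np
s=sense();print(s)
for n in("scene","top"):
    im=eyes.capture(n);cv2.imwrite(f"pics/{n}.png",im[:,:,::-1]);c=eyes.calibration(n);print(n,{k:np.round(v,3).tolist() for k,v in c.items()})
print({k:np.round(v,3).tolist() for k,v in eyes.calibration("wrist").items()})
E
```

```text
pics
{'time_s': 0.0, 'joints': array([-1.47841328e+00,  3.13419455e-01,  1.49845747e+00, -1.65022822e-05,
        1.33095344e+00, -2.23410843e-01]), 'dq': array([-3.78876533e-04, -4.77300263e-05, -1.31329108e-03,  9.97281463e-04,
        3.73457184e-04, -4.88555793e-04]), 'tau': array([ 3.50854079e-04, -4.12268722e+01, -2.59741831e+01, -1.82292983e-04,
        4.22052137e-03, -4.71152589e-05]), 'eef_pos': array([ 163.00623725, -498.79893855,  241.74301074]), 'ee_rot': array([-6.18054230e-04,  9.87559656e-01,  1.57243575e-01,  3.25182014e-05]), 'force': array([0.9395586 , 0.34250333, 0.6203414 ]), 'wrist_torque': array([ 0.01547747, -0.02359677, -0.04404812]), 'grip_force': 0.0, 'grip_width': 0.9999702999546792}
scene {'fx': 445.687, 'fy': 445.687, 'cx': 285.312, 'cy': 213.483, 'dist': [-0.033, 0.0, 0.0, 0.0, 0.0], 'cam_to_world': [[0.828, 0.391, -0.401, 972.801], [0.561, -0.568, 0.603, -533.842], [0.008, -0.724, -0.689, 693.391], [0.0, 0.0, 0.0, 1.0]]}
top {'fx': 401.621, 'fy': 401.621, 'cx': 283.483, 'cy': 205.58, 'dist': [0.014, 0.0, 0.0, 0.0, 0.0], 'cam_to_world': [[0.001, -0.992, 0.124, 543.697], [-1.0, 0.002, 0.026, -16.104], [-0.026, -0.124, -0.992, 743.559], [0.0, 0.0, 0.0, 1.0]]}
{'fx': 378.596, 'fy': 378.596, 'cx': 276.808, 'cy': 207.754, 'dist': [0.029, 0.0, 0.0, 0.0, 0.0], 'mount': [[0.001, -0.962, -0.272, 68.127], [1.0, 0.0, 0.001, 1.704], [-0.0, -0.272, 0.962, -131.23], [0.0, 0.0, 0.0, 1.0]]}
```

View pics/scene.png

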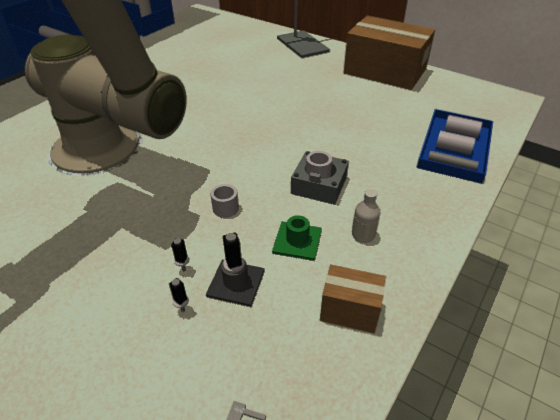

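View pics/top.png

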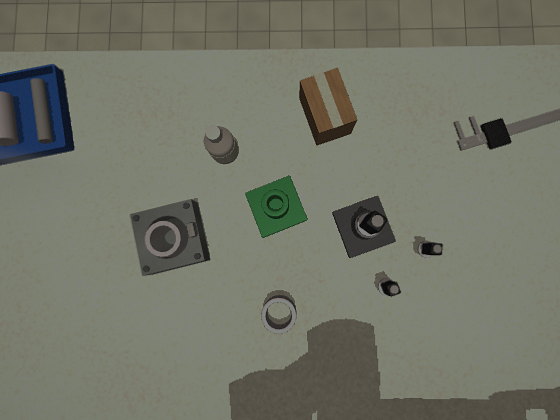

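The scene picture shows three things that look like the tool: (232,250) standing in the grey stand, which is the largest, and two small ones at (180,252) and (179,292). The stand at (297,237) is green, so it is not meant. The block is at (320,175), with the lug facing the camera at about (315,178). In the top picture the tool is at (370,223), the block at (168,237), and the lug at (192,230). I choose the large tool and will check it in a close crop.

Run:
```python
import cv2,numpy as np
t=cv2.imread("pics/top.png")
a=cv2.resize(t[190:285,122:217],(400,400),interpolation=cv2.INTER_CUBIC)
b=cv2.resize(t[180:275,322:417],(400,400),interpolation=cv2.INTER_CUBIC)
o=np.hstack([a,b]);cv2.imwrite("pics/crop1.png",cv2.convertScaleAbs(o,alpha=1.8))
```

```text
(no output)
```

View pics/crop1.png

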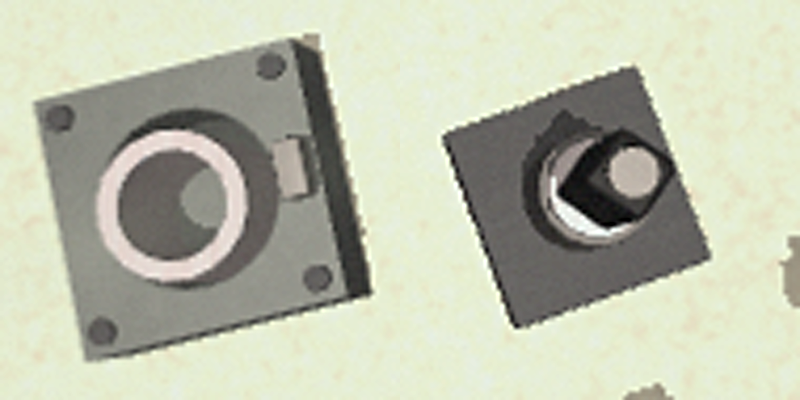

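The left half shows the block: top corners at (35,102), (293,38), (345,296) and (88,360), the lug at the right at (293,166), and the sleeve rim centred near (172,206). The right half shows the large tool in the grey foot, with foot corners at (443,135), (636,67), (711,258) and (517,327). The handle is turned relative to the foot.

```bash
cat > h.py <<'E'
import cv2,numpy as np
from rig import sense,eyes
from scipy.spatial.transform import Rotation as R
def pose(n,s=None):
    c=eyes.calibration(n)
    if n!="wrist": M=np.array(c["cam_to_world"])
    else:
        s=s or sense();T=np.eye(4);q=s["ee_rot"];T[:3,:3]=R.from_quat([q[1],q[2],q[3],q[0]]).as_matrix();T[:3,3]=s["eef_pos"];M=T@np.array(c["mount"])
    K=np.array([[c["fx"],0,c["cx"]],[0,c["fy"],c["cy"]],[0,0,1]]);return K,np.array(c["dist"]),M
def ray(cal,uv,z):
    K,d,M=cal;p=cv2.undistortPoints(np.array(uv,float).reshape(-1,1,2),K,d)[:,0]
    v=np.c_[p,np.ones(len(p))]@M[:3,:3].T;o=M[:3,3];zz=np.broadcast_to(z,len(p))
    return o+v*((zz-o[2])/v[:,2])[:,None]
def proj(cal,P):
    K,d,M=cal;W=np.linalg.inv(M);return cv2.projectPoints(np.array(P,float).reshape(-1,1,3),cv2.Rodrigues(W[:3,:3])[0],W[:3,3],K,d)[0][:,0]
E
python3 - <<'E'
from h import *
c=pose("top");f=400/95
def P(l,ox,oy,z): return ray(c,[((u+.5)/f-.5+ox,(v+.5)/f-.5+oy) for u,v in l],z)[:,:2]
B=P([(35,102),(293,38),(345,296),(88,360)],122,190,50)
print("block",B.mean(0),[np.degrees(np.arctan2(*(b-a)[::-1])).round(1) for a,b in((B[0],B[1]),(B[3],B[2]))],np.linalg.norm(B-np.roll(B,1,0),axis=1))
print("lug",P([(293,166)],122,190,68),"sleeve",P([(172.5,206.5)],122,190,80))
F=P([(43,135),(236,67),(311,258),(117,327)],322,180,10)
print("foot",F.mean(0),[np.degrees(np.arctan2(*(b-a)[::-1])).round(1) for a,b in((F[0],F[1]),(F[3],F[2]))],np.linalg.norm(F-np.roll(F,1,0),axis=1))
print("handletop",P([(236,170)],322,180,135), "toppts",P([(222,128),(273,175),(208,180),(158,185)],322,180,128))
E
```

```text
block [576.3504804  204.44293907] [np.float64(-76.0), np.float64(-76.1)] [109.11725232 110.18020975 109.25475904 107.61076374]
lug [[588.18818294 157.65283688]] sleeve [[571.46664531 201.78607261]]
foot [ 597.15073192 -142.70567696] [np.float64(-70.6), np.float64(-70.5)] [88.1852834  89.27513758 88.04521342 88.45699498]
handletop [[ 597.36746455 -142.56564126]] toppts [[ 613.32678526 -139.38327201]
 [ 596.15851127 -157.28191146]
 [ 594.35228023 -133.83562966]
 [ 592.54178371 -115.75956765]]
```

```bash
R='x'; python3 -m jog '[[0.0436,-0.017,0,0,0,0,0.0854],[0.0436,-0.017,0,0,0,0,0.0854],[0.0436,-0.017,0,0,0,0,0.0854],[0.0436,-0.017,0,0,0,0,0.0854],[0.0436,-0.017,0,0,0,0,0.0854]]'
python3 -m jog '[[0.0436,-0.017,0,0,0,0,0.0854],[0.0436,-0.017,0,0,0,0,0.0854],[0.0436,-0.017,0,0,0,0,0.0854],[0.0436,-0.017,0,0,0,0,0.0854],[0.0436,-0.017,0,0,0,0,0.0854]]'
python3 -m jog '[[0.0436,-0.017,0,0,0,0,0.0854],[0.0436,-0.017,0,0,0,0,0.0854],[0,0,0,0,0,-0.122,0.0854],[0,0,0,0,0,-0.122,0.0854],[0,0,0,0,0,-0.122,0.0854]]'
python3 -m jog '[[0,0,0,0,0,-0.122,0.0854],[0,0,0,0,0,0,0.0854],[0,0,0,0,0,0,0.0854]]'
python3 - <<'E'
from h import *
s=sense();im=eyes.capture("wrist");cv2.imwrite("pics/w1.png",cv2.convertScaleAbs(im[:,:,::-1],alpha=1.6))
np.save("w1.npy",np.r_[s["eef_pos"],s["ee_rot"]]);print(s["force"],R.from_quat(s["ee_rot"][[1,2,3,0]]).as_matrix().round(4))
E
```

```text
time_s: 0.6
eef_pos: [345.0, -349.0, 242.2]
ee_rot: [-0.0, 0.988, 0.157, -0.0]
force: [0.6, -1.0, 0.8]
grip_width: 1.002
grip_force: 0.0
time_s: 1.1
eef_pos: [525.9, -200.4, 242.1]
ee_rot: [-0.0, 0.988, 0.157, -0.0]
force: [-0.0, -1.2, -0.5]
grip_width: 0.998
grip_force: 0.0
time_s: 1.6
eef_pos: [597.1, -142.2, 241.6]
ee_rot: [-0.0, 0.941, 0.337, -0.0]
force: [-0.2, -0.8, -0.0]
grip_width: 1.005
grip_force: 0.0
time_s: 1.9
eef_pos: [596.9, -142.6, 242.0]
ee_rot: [-0.0, 0.921, 0.39, -0.0]
force: [-0.3, -0.0, 0.6]
grip_width: 0.998
grip_force: 0.0
[-0.31237145 -0.02728897  0.55598988] [[ 6.963e-01  7.177e-01 -5.000e-04]
 [ 7.177e-01 -6.963e-01  2.000e-04]
 [-2.000e-04 -5.000e-04 -1.000e+00]]
```

View pics/w1.png

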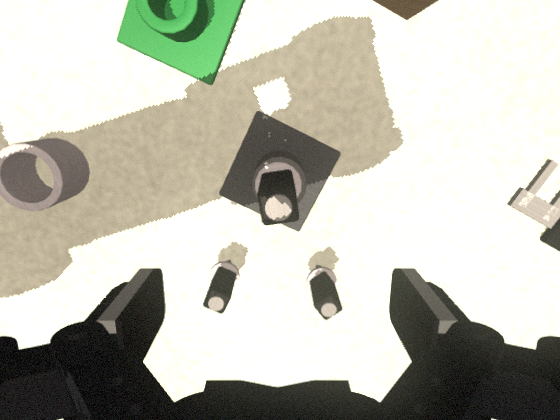

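The wrist picture shows the handle square to the gripper, top knob at (278,207), foot corners at (259,112), (340,153), (299,231) and (220,192), and the two small decoys below it at (220,290) and (325,290).

Run:
```python
from h import *
a=np.load("w1.npy");c=pose("wrist",dict(eef_pos=a[:3],ee_rot=a[3:]))
F=ray(c,[(259,112),(340,153),(299,231),(220,192)],10);print(F[:,:2],F[:,:2].mean(0))
im=cv2.imread("pics/w1.png")
# predicted handle for origin (597,-142.7), yaw .5*... overlay
o=np.array([597.,-142.7]);y=np.arctan2(.7177,.6963)
def sq(h,z):return np.array([[*(o+h*np.array([np.cos(y+q),np.sin(y+q)])*2**.5),z] for q in np.pi/4+np.arange(4)*np.pi/2])
for z,col in((62,(0,0,255)),(128,(0,255,0))):
    p=proj(c,sq(13,z));print(z,p.round(1).tolist())
    cv2.polylines(im,[np.round(p*16).astype(int)],True,col,1,cv2.LINE_AA,4)
cv2.imwrite("pics/w1c.png",cv2.resize(im[140:250,205:355],(750,550),interpolation=cv2.INTER_CUBIC))
```

```text
[[ 625.63000778  -90.94161155]
 [ 654.4774791  -171.80982518]
 [ 572.2931704  -202.10613306]
 [ 544.21912411 -118.32167608]] [ 599.15494535 -145.79481147]
62 [[259.8, 168.8], [260.2, 199.1], [290.8, 199.1], [291.2, 168.8]]
128 [[255.5, 186.0], [256.1, 223.3], [294.2, 223.4], [294.8, 186.0]]
```

View pics/w1c.png

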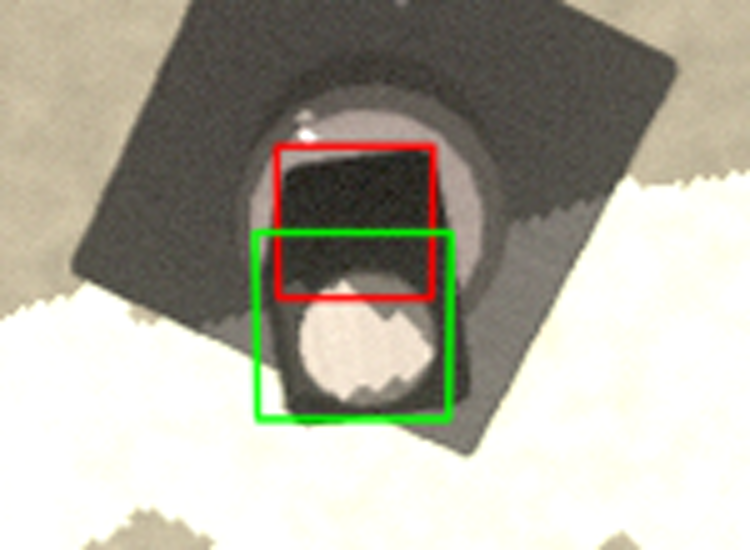

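The red and green boxes mark the predicted handle. The real one sits about 2 mm to the right (tool +y) and is turned about 6° anticlockwise in the picture. It is the large tool in the grey stand. I correct for this, descend and grip.

```bash
python3 -m jog '[[0.0005,0.002,0,0,0,-0.11,0.0854],[0,0,0.04,0,0,0,0.0854],[0,0,0.04,0,0,0,0.0854],[0,0,0.04,0,0,0,0.0854],[0,0,0.037,0,0,0,0.0854]]' 90
python3 -m jog '[[0,0,0,0,0,0,0.0854],[0,0,0,0,0,0,0.02],[0,0,0,0,0,0,0.02],[0,0,0,0,0,0,0.02],[0,0,0,0,0,0,0.02]]' 90
python3 -m jog '[[0,0,0,0,0,0,0.02],[0,0,0,0,0,0,0.02],[0,0,0,0,0,0,0.02],[0,0,0,0,0,0,0.02]]' 90
python3 -c "
from h import *
for i in range(1):
  s=sense();print(s['force'],s['wrist_torque'],s['ee_rot'],s['eef_pos'])"
```

```text
time_s: 2.45
eef_pos: [598.4, -143.6, 83.5]
ee_rot: [-0.0, 0.898, 0.44, -0.0]
force: [1.2, -0.6, -1.0]
grip_width: 1.001
grip_force: 0.0
time_s: 2.95
eef_pos: [599.3, -143.8, 86.7]
ee_rot: [0.001, 0.897, 0.441, 0.001]
force: [-1.0, -0.7, 0.0]
grip_width: 0.334
grip_force: 0.1
time_s: 3.35
eef_pos: [599.3, -143.8, 86.8]
ee_rot: [0.001, 0.897, 0.441, 0.001]
force: [-1.4, 0.3, 6.3]
grip_width: 0.295
grip_force: 89.4
[-1.42966119  0.34808545  6.32007525] [0.11429154 0.26445601 0.00320639] [7.80668205e-04 8.97443665e-01 4.41127847e-01 6.93752686e-04] [ 599.34004245 -143.82720868   86.75138007]
```

```bash
python3 -m jog '[[0,0,-0.03,0,0,0,0.02],[0,0,-0.04,0,0,0,0.02],[0,0,-0.04,0,0,0,0.02],[0,0,0,0,0,0.13,0.02],[0,0,0,0,0,0.13,0.02]]' 
python3 -m jog '[[0,0,0,0,0,0.136,0.02],[0,0,0,0,0,0.136,0.02],[0,0,0,0,0,0.136,0.02],[0.0063,-0.038,0,0,0,0,0.02],[0.0063,-0.038,0,0,0,0,0.02]]'
python3 -m jog '[[0.0063,-0.038,0,0,0,0,0.02],[0.0063,-0.038,0,0,0,0,0.02],[0.0063,-0.038,0,0,0,0,0.02],[0.0063,-0.038,0,0,0,0,0.02],[0.0063,-0.038,0,0,0,0,0.02]]'
python3 -m jog '[[0.0063,-0.038,0,0,0,0,0.02],[0.0063,-0.038,0,0,0,0,0.02],[0,0,0,0,0,0,0.02],[0,0,0,0,0,0,0.02],[0,0,0,0,0,0,0.02]]'
python3 - <<'E'
from h import *
s=sense();im=eyes.capture("wrist");im2=eyes.capture("scene")
np.save("w2.npy",np.r_[s["eef_pos"],s["ee_rot"]]);print(s["eef_pos"],s["force"],R.from_quat(s["ee_rot"][[1,2,3,0]]).as_matrix().round(4))
a=cv2.resize(im[150:420,190:370,::-1],(400,600));b=cv2.resize(im2[90:225,275:365,::-1],(400,600),interpolation=cv2.INTER_CUBIC)
cv2.imwrite("pics/w2.png",cv2.convertScaleAbs(np.hstack([a,b]),alpha=1.6))
E
for i in 1 2 3 4; do python3 -m jog '[[0,0,0,0,0,0,0.02]]' | grep -E "force: \[|eef"; done
```

```text
time_s: 3.85
eef_pos: [599.0, -143.7, 196.6]
ee_rot: [0.001, 0.948, 0.319, 0.001]
force: [-0.0, 0.4, -3.5]
grip_width: 0.294
grip_force: 88.8
time_s: 4.35
eef_pos: [592.1, -66.5, 195.0]
ee_rot: [-0.0, 0.993, 0.121, -0.0]
force: [1.3, -0.3, -2.2]
grip_width: 0.293
grip_force: 89.2
time_s: 4.85
eef_pos: [576.3, 126.6, 195.3]
ee_rot: [-0.0, 0.992, 0.122, -0.0]
force: [0.0, 0.3, -2.8]
grip_width: 0.294
grip_force: 89.2
time_s: 5.35
eef_pos: [570.7, 201.0, 195.2]
ee_rot: [0.0, 0.993, 0.122, -0.0]
force: [-0.7, -0.3, -3.0]
grip_width: 0.294
grip_force: 89.4
[570.66665798 200.99426276 195.2188617 ] [-0.66298315 -0.32771668 -3.00296603] [[ 9.702e-01  2.425e-01 -3.000e-04]
 [ 2.425e-01 -9.702e-01 -3.000e-04]
 [-3.000e-04  2.000e-04 -1.000e+00]]
eef_pos: [570.8, 201.0, 195.3]
force: [0.0, -0.7, -2.5]
eef_pos: [570.7, 201.3, 195.4]
force: [0.3, -0.3, -2.4]
eef_pos: [570.7, 201.5, 195.3]
force: [0.2, -0.4, -2.7]
eef_pos: [570.6, 201.7, 195.3]
force: [-0.4, -0.3, -1.6]
```

View pics/w2.png

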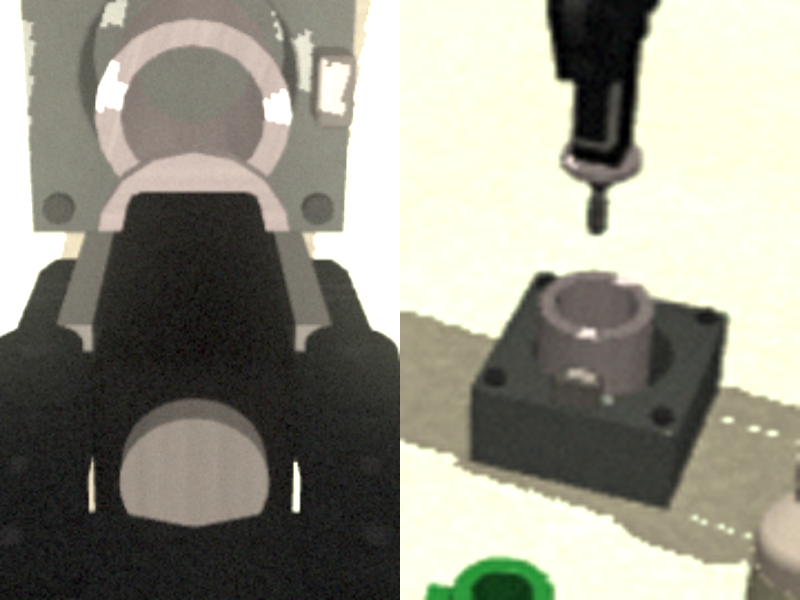

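Left (wrist view): the sleeve rim is centred near crop pixel (193,112), tool and handle are centred at column 195, and the lug is at right (335,88). Right (scene view): the tool hangs upright above the sleeve with the blade free.

Run:
```python
from h import *
a=np.load("w2.npy");c=pose("wrist",dict(eef_pos=a[:3],ee_rot=a[3:]))
Rm=R.from_quat(a[[4,5,6,3]]).as_matrix()
f=400/180
q=lambda u,v:((u+.5)/f-.5+190,(v+.5)/f-.5+150)
# outer rim points
pts=[q(95,110),q(291,110),q(193,18),q(110,60),q(275,60)]
P=ray(c,pts,80);A=np.c_[2*P[:,:2],np.ones(5)];s=np.linalg.lstsq(A,(P[:,:2]**2).sum(1),rcond=None)[0];r=np.sqrt(s[2]+s[0]**2+s[1]**2)
print("sleeve",s[:2],"r",r,"top-view 571.5 201.8; rel TCP in tool xy",((s[:2]-a[:2])@Rm[:2,:2]))
H=ray(c,[q(58,208),q(317,208)],50);print("holes",H[:,:2],H[:,:2].mean(0))
L=ray(c,[q(335,88)],68);print("lug",L[:,:2]-47*Rm[:2,1])
```

```text
sleeve [573.80177037 200.01327377] r 29.744763992309732 top-view 571.5 201.8; rel TCP in tool xy [2.80371646 1.71185362]
holes [[522.06736646 235.75883756]
 [544.0943788  147.7099122 ]] [533.08087263 191.73437488]
lug [[578.85720506 203.60925557]]
```

```bash
cat > f.py <<'E'
import sys,re,numpy as np
t=sys.stdin.read()
for b in t.split("time_s:")[1:]:
    g=lambda k:np.array(eval(re.search(k+r": (\[.*?\])",b).group(1)))
    p,f=g("eef_pos"),g(r"\nforce");X=np.array([.9702,.2425]);Y=np.array([.2425,-.9702])
    d=p[:2]-[571,201.5];f2=f[:2]-[-.1,-.4]
    print(b.split()[0],"pos xy",(d@X).round(2),(d@Y).round(2),"z",p[2],"F xy",(f2@X).round(2),(f2@Y).round(2),"fz",f[2])
E
( python3 -m jog '[[0,0,0.03,0,0,0,0.02],[0,0,0.026,0,0,0,0.02],[0,0,0,0,0,0,0.02],[0,0,0,0,0,0,0.02]]'
python3 -m jog '[[0,0.007,0,0,0,0,0.02],[0,0.007,0,0,0,0,0.02],[0,0,0,0,0,0,0.02]]'
python3 -m jog '[[0,0.001,0,0,0,0,0.02],[0,0,0,0,0,0,0.02]]'
python3 -m jog '[[0,0.001,0,0,0,0,0.02],[0,0,0,0,0,0,0.02]]'
python3 -m jog '[[0,0.001,0,0,0,0,0.02],[0,0,0,0,0,0,0.02]]' 
python3 -m jog '[[0,0,0,0,0,0,0.02]]' ) | python3 f.py
```

```text
6.25 pos xy -0.0 -0.41 z 140.0 F xy -0.05 -0.22 fz -2.2
6.55 pos xy 0.12 14.77 z 140.2 F xy 1.55 -0.85 fz -2.4
6.75 pos xy -0.27 14.67 z 139.5 F xy 0.51 -0.39 fz -2.4
6.95 pos xy -0.29 15.6 z 139.3 F xy 0.1 -0.39 fz -3.1
7.15 pos xy -0.34 16.61 z 139.3 F xy -0.44 0.92 fz -2.7
7.25 pos xy -0.31 16.52 z 139.3 F xy 0.34 -0.53 fz -2.3
```

```bash
( python3 -m jog '[[0,0.001,0,0,0,0,0.02],[0,0,0,0,0,0,0.02]]'
python3 -m jog '[[0,0.001,0,0,0,0,0.02],[0,0,0,0,0,0,0.02]]'
python3 -m jog '[[0,0,0,0,0,0,0.02]]'
python3 -m jog '[[0,0.001,0,0,0,0,0.02],[0,0,0,0,0,0,0.02]]' 
python3 -m jog '[[0,0,0,0,0,0,0.02]]'
python3 -m jog '[[0,0,0,0,0,0,0.02]]' ) | python3 f.py
```

```text
7.45 pos xy -0.29 17.66 z 139.3 F xy 0.49 0.12 fz -2.4
7.65 pos xy -0.31 18.58 z 139.3 F xy -0.44 -0.73 fz -2.0
7.75 pos xy -0.29 18.48 z 139.3 F xy 0.22 -1.29 fz -2.3
7.95 pos xy -0.31 19.4 z 139.4 F xy 0.41 -3.3 fz -1.5
8.05 pos xy -0.31 19.4 z 139.4 F xy 1.12 -4.05 fz -1.4
8.15 pos xy -0.31 19.4 z 139.4 F xy 0.07 -2.77 fz -0.9
```

```bash
( python3 -m jog '[[0,-0.012,0,0,0,0,0.02],[0,-0.012,0,0,0,0,0.02],[0,-0.011,0,0,0,0,0.02],[0,0,0,0,0,0,0.02]]'
python3 -m jog '[[0,-0.0015,0,0,0,0,0.02],[0,0,0,0,0,0,0.02]]'
python3 -m jog '[[0,-0.0015,0,0,0,0,0.02],[0,0,0,0,0,0,0.02]]'
python3 -m jog '[[0,-0.001,0,0,0,0,0.02],[0,0,0,0,0,0,0.02]]'
python3 -m jog '[[0,0,0,0,0,0,0.02]]'
python3 -m jog '[[0,-0.001,0,0,0,0,0.02],[0,0,0,0,0,0,0.02]]' 
python3 -m jog '[[0,0,0,0,0,0,0.02]]'
python3 -m jog '[[0,0,0,0,0,0,0.02]]' ) | python3 f.py
```

```text
8.55 pos xy -0.44 -17.22 z 139.3 F xy -0.07 -0.12 fz -2.5
8.75 pos xy -0.32 -16.88 z 139.3 F xy 0.68 0.17 fz -2.1
8.95 pos xy -0.29 -18.22 z 139.3 F xy -0.17 0.27 fz -2.2
9.15 pos xy -0.27 -19.14 z 139.4 F xy 0.24 1.5 fz -1.9
9.25 pos xy -0.27 -19.14 z 139.4 F xy 0.78 1.84 fz -2.6
9.45 pos xy -0.32 -20.18 z 139.4 F xy -0.17 3.57 fz -1.4
9.55 pos xy -0.29 -20.28 z 139.4 F xy 0.12 3.64 fz -0.2
9.65 pos xy -0.29 -20.28 z 139.4 F xy 0.66 3.15 fz -1.3
```

```bash
( python3 -m jog '[[0,0.01,0,0,0,0,0.02],[0,0.01,0,0,0,0,0.02],[0.008,0,0,0,0,0,0.02],[0.007,0,0,0,0,0,0.02],[0,0,0,0,0,0,0.02]]'
python3 -m jog '[[0.0015,0,0,0,0,0,0.02],[0,0,0,0,0,0,0.02]]'
python3 -m jog '[[0.0015,0,0,0,0,0,0.02],[0,0,0,0,0,0,0.02]]'
python3 -m jog '[[0.001,0,0,0,0,0,0.02],[0,0,0,0,0,0,0.02]]'
python3 -m jog '[[0,0,0,0,0,0,0.02]]'
python3 -m jog '[[0,0,0,0,0,0,0.02]]' ) | python3 f.py
```

```text
10.15 pos xy 15.6 -0.53 z 139.1 F xy 0.27 -1.07 fz -3.0
10.35 pos xy 16.15 -0.7 z 139.2 F xy 0.75 -0.12 fz -2.7
10.55 pos xy 17.75 -0.51 z 139.3 F xy -0.56 0.17 fz -2.8
10.75 pos xy 18.77 -0.46 z 139.3 F xy -0.15 0.17 fz -2.1
10.85 pos xy 18.68 -0.49 z 139.3 F xy -0.58 -0.97 fz -2.1
10.95 pos xy 18.68 -0.49 z 139.3 F xy -0.05 0.19 fz -2.1
```

```bash
( python3 -m jog '[[0.001,0,0,0,0,0,0.02],[0,0,0,0,0,0,0.02]]'
python3 -m jog '[[0,0,0,0,0,0,0.02]]'
python3 -m jog '[[0.001,0,0,0,0,0,0.02],[0,0,0,0,0,0,0.02]]'
python3 -m jog '[[0,0,0,0,0,0,0.02]]'
python3 -m jog '[[0,0,0,0,0,0,0.02]]' ) | python3 f.py
```

```text
11.15 pos xy 19.79 -0.41 z 139.3 F xy 0.46 -0.61 fz -3.2
11.25 pos xy 19.69 -0.44 z 139.3 F xy 0.07 -0.29 fz -1.9
11.45 pos xy 20.74 -0.49 z 139.3 F xy -0.15 -0.65 fz -2.6
11.55 pos xy 20.62 -0.41 z 139.3 F xy -0.17 -0.56 fz -2.6
11.65 pos xy 20.62 -0.41 z 139.3 F xy -0.15 -1.07 fz -2.3
```

```bash
( python3 -m jog '[[0.001,0,0,0,0,0,0.02],[0,0,0,0,0,0,0.02]]'
python3 -m jog '[[0,0,0,0,0,0,0.02]]'
python3 -m jog '[[0.001,0,0,0,0,0,0.02],[0,0,0,0,0,0,0.02]]'
python3 -m jog '[[0,0,0,0,0,0,0.02]]'
python3 -m jog '[[0.001,0,0,0,0,0,0.02],[0,0,0,0,0,0,0.02]]'
python3 -m jog '[[0,0,0,0,0,0,0.02]]' ) | python3 f.py
```

```text
11.85 pos xy 21.56 -0.49 z 139.3 F xy -1.7 -0.63 fz -2.0
11.95 pos xy 21.56 -0.49 z 139.3 F xy -1.09 -0.58 fz -1.5
12.15 pos xy 22.48 -0.46 z 139.3 F xy -3.91 -0.05 fz -0.2
12.25 pos xy 22.48 -0.46 z 139.3 F xy -2.84 0.22 fz -0.4
12.45 pos xy 23.53 -0.51 z 139.3 F xy -4.97 -0.73 fz 0.5
12.55 pos xy 23.53 -0.51 z 139.3 F xy -4.85 0.02 fz 0.6
```

```bash
( python3 -m jog '[[-0.013,0,0,0,0,0,0.02],[-0.013,0,0,0,0,0,0.02],[-0.012,0,0,0,0,0,0.02],[0,0,0,0,0,0,0.02]]'
python3 -m jog '[[-0.0013,0,0,0,0,0,0.02],[0,0,0,0,0,0,0.02]]'
python3 -m jog '[[0,0,0,0,0,0,0.02]]'
python3 -m jog '[[-0.001,0,0,0,0,0,0.02],[0,0,0,0,0,0,0.02]]'
python3 -m jog '[[0,0,0,0,0,0,0.02]]'
python3 -m jog '[[0,0,0,0,0,0,0.02]]' ) | python3 f.py
```

```text
12.95 pos xy -14.63 -0.46 z 139.5 F xy 0.19 0.05 fz -2.2
13.15 pos xy -14.97 -0.34 z 139.3 F xy -0.27 -0.58 fz -2.3
13.25 pos xy -15.16 -0.39 z 139.2 F xy 0.32 -0.44 fz -2.3
13.45 pos xy -16.4 -0.39 z 139.3 F xy 1.04 -0.46 fz -3.0
13.55 pos xy -16.4 -0.39 z 139.3 F xy 1.48 -0.56 fz -3.1
13.65 pos xy -16.49 -0.41 z 139.3 F xy 1.02 -0.78 fz -3.3
```

```bash
( python3 -m jog '[[0.0095,0,0,0,0,0,0.02],[0.0095,0.005,0,0,0,0,0.02],[0.004,0.01,0,0,0,0,0.02],[0,0.001,0,0,0,0,0.02],[0,0,0,0,0,0,0.02]]'
python3 -m jog '[[0,0.001,0,0,0,0,0.02],[0,0.001,0,0,0,0,0.02],[0,0.001,0,0,0,0,0.02],[0,0.001,0,0,0,0,0.02],[0,0,0,0,0,0,0.02]]'
python3 -m jog '[[0,0,0,0,0,0,0.02]]'
python3 -m jog '[[0,0,0,0,0,0,0.02]]' ) | python3 f.py
python3 - <<'E'
import numpy as np
t=np.radians(12+12*np.arange(33));x=2.5+20.2*np.sin(t);y=-.25+20.2*np.cos(t)
for i in range(32): print(12+12*i,"->",round((x[i+1]-x[i])/5,2),round((y[i+1]-y[i])/5,2),"end",x[i+1].round(1),y[i+1].round(1))
E
```

```text
14.15 pos xy 6.02 15.94 z 139.1 F xy 0.15 -0.17 fz -1.0
14.65 pos xy 6.31 19.31 z 139.4 F xy -0.87 -2.69 fz -1.2
14.75 pos xy 6.4 19.33 z 139.4 F xy -0.49 -2.18 fz -1.1
14.85 pos xy 6.4 19.33 z 139.4 F xy 0.41 -2.89 fz -0.9
12 -> 0.8 -0.26 end 10.7 18.2
24 -> 0.73 -0.42 end 14.4 16.1
36 -> 0.63 -0.57 end 17.5 13.3
48 -> 0.5 -0.68 end 20.0 9.9
60 -> 0.34 -0.77 end 21.7 6.0
72 -> 0.18 -0.83 end 22.6 1.9
84 -> 0.0 -0.84 end 22.6 -2.4
96 -> -0.18 -0.83 end 21.7 -6.5
108 -> -0.34 -0.77 end 20.0 -10.3
120 -> -0.5 -0.68 end 17.5 -13.8
132 -> -0.63 -0.57 end 14.4 -16.6
144 -> -0.73 -0.42 end 10.7 -18.7
156 -> -0.8 -0.26 end 6.7 -20.0
168 -> -0.84 -0.09 end 2.5 -20.4
180 -> -0.84 0.09 end -1.7 -20.0
192 -> -0.8 0.26 end -5.7 -18.7
204 -> -0.73 0.42 end -9.4 -16.6
216 -> -0.63 0.57 end -12.5 -13.8
228 -> -0.5 0.68 end -15.0 -10.4
240 -> -0.34 0.77 end -16.7 -6.5
252 -> -0.18 0.83 end -17.6 -2.4
264 -> 0.0 0.84 end -17.6 1.9
276 -> 0.18 0.83 end -16.7 6.0
288 -> 0.34 0.77 end -15.0 9.9
300 -> 0.5 0.68 end -12.5 13.3
312 -> 0.63 0.57 end -9.4 16.1
324 -> 0.73 0.42 end -5.7 18.2
336 -> 0.8 0.26 end -1.7 19.5
348 -> 0.84 0.09 end 2.5 20.0
360 -> 0.84 -0.09 end 6.7 19.5
372 -> 0.8 -0.26 end 10.7 18.2
384 -> 0.73 -0.42 end 14.4 16.1
```

```bash
( python3 -m jog '[[0.0002,0.0005,0,0,0,0,0.02],[0,0,0,0,0,0,0.02],[0,0,0,0,0,0,0.02],[0,0,0,0,0,0,0.02]]'
python3 -m jog '[[0.0008,-0.00026,0,0,0,0,0.02],[0.0008,-0.00026,0,0,0,0,0.02],[0.0008,-0.00026,0,0,0,0,0.02],[0.0008,-0.00026,0,0,0,0,0.02],[0.0008,-0.00026,0,0,0,0,0.02]]'
python3 -m jog '[[0.00073,-0.00042,0,0,0,0,0.02],[0.00073,-0.00042,0,0,0,0,0.02],[0.00073,-0.00042,0,0,0,0,0.02],[0.00073,-0.00042,0,0,0,0,0.02],[0.00073,-0.00042,0,0,0,0,0.02]]'
python3 -m jog '[[0.00063,-0.00057,0,0,0,0,0.02],[0.00063,-0.00057,0,0,0,0,0.02],[0.00063,-0.00057,0,0,0,0,0.02],[0.00063,-0.00057,0,0,0,0,0.02],[0.00063,-0.00057,0,0,0,0,0.02]]'
) | python3 f.py
```

```text
15.25 pos xy 6.57 19.89 z 139.4 F xy -0.36 -3.9 fz -0.1
15.75 pos xy 10.26 18.75 z 138.9 F xy -2.57 -2.09 fz -2.3
16.25 pos xy 14.17 16.74 z 139.2 F xy -3.47 -1.79 fz -3.0
16.75 pos xy 17.37 13.82 z 139.3 F xy -3.35 -0.63 fz -2.8
```

```bash
( python3 -m jog '[[0.0005,-0.00068,0,0,0,0,0.02],[0.0005,-0.00068,0,0,0,0,0.02],[0.0005,-0.00068,0,0,0,0,0.02],[0.0005,-0.00068,0,0,0,0,0.02],[0.0005,-0.00068,0,0,0,0,0.02]]'
python3 -m jog '[[0.00034,-0.00077,0,0,0,0,0.02],[0.00034,-0.00077,0,0,0,0,0.02],[0.00034,-0.00077,0,0,0,0,0.02],[0.00034,-0.00077,0,0,0,0,0.02],[0.00034,-0.00077,0,0,0,0,0.02]]'
python3 -m jog '[[0.00018,-0.00083,0,0,0,0,0.02],[0.00018,-0.00083,0,0,0,0,0.02],[0.00018,-0.00083,0,0,0,0,0.02],[0.00018,-0.00083,0,0,0,0,0.02],[0.00018,-0.00083,0,0,0,0,0.02]]'
python3 -m jog '[[0,-0.00084,0,0,0,0,0.02],[0,-0.00084,0,0,0,0,0.02],[0,-0.00084,0,0,0,0,0.02],[0,-0.00084,0,0,0,0,0.02],[0,-0.00084,0,0,0,0,0.02]]'
) | python3 f.py
```

```text
17.25 pos xy 19.87 10.43 z 139.3 F xy -2.74 -0.99 fz -2.5
17.75 pos xy 21.66 6.55 z 139.3 F xy -3.4 0.39 fz -2.7
18.25 pos xy 22.48 2.42 z 139.3 F xy -3.35 1.84 fz -2.5
18.75 pos xy 22.48 -1.7 z 139.3 F xy -2.69 1.7 fz -2.6
```

```bash
( python3 -m jog '[[-0.00015,-0.00083,0,0,0,0,0.02],[-0.00015,-0.00083,0,0,0,0,0.02],[-0.00015,-0.00083,0,0,0,0,0.02],[-0.00015,-0.00083,0,0,0,0,0.02],[-0.00015,-0.00083,0,0,0,0,0.02]]'
python3 -m jog '[[-0.00032,-0.00079,0,0,0,0,0.02],[-0.00032,-0.00079,0,0,0,0,0.02],[-0.00032,-0.00079,0,0,0,0,0.02],[-0.00032,-0.00079,0,0,0,0,0.02],[-0.00032,-0.00079,0,0,0,0,0.02]]'
python3 -m jog '[[-0.0005,-0.0007,0,0,0,0,0.02],[-0.0005,-0.0007,0,0,0,0,0.02],[-0.0005,-0.0007,0,0,0,0,0.02],[-0.0005,-0.0007,0,0,0,0,0.02],[-0.0005,-0.0007,0,0,0,0,0.02]]'
python3 -m jog '[[-0.00063,-0.00057,0,0,0,0,0.02],[-0.00063,-0.00057,0,0,0,0,0.02],[-0.00063,-0.00057,0,0,0,0,0.02],[-0.00063,-0.00057,0,0,0,0,0.02],[-0.00063,-0.00057,0,0,0,0,0.02]]'
) | python3 f.py
```

```text
19.25 pos xy 21.78 -5.89 z 139.3 F xy -2.4 2.6 fz -1.9
19.75 pos xy 20.11 -9.92 z 139.4 F xy -1.89 3.44 fz -1.5
20.25 pos xy 17.58 -13.44 z 139.3 F xy -0.95 3.78 fz -2.5
20.75 pos xy 14.48 -16.28 z 139.4 F xy -0.05 3.91 fz -2.0
```

```bash
( python3 -m jog '[[-0.00073,-0.00042,0,0,0,0,0.02],[-0.00073,-0.00042,0,0,0,0,0.02],[-0.00073,-0.00042,0,0,0,0,0.02],[-0.00073,-0.00042,0,0,0,0,0.02],[-0.00073,-0.00042,0,0,0,0,0.02]]'
python3 -m jog '[[-0.0008,-0.00026,0,0,0,0,0.02],[-0.0008,-0.00026,0,0,0,0,0.02],[-0.0008,-0.00026,0,0,0,0,0.02],[-0.0008,-0.00026,0,0,0,0,0.02],[-0.0008,-0.00026,0,0,0,0,0.02]]'
python3 -m jog '[[-0.00084,-0.00009,0,0,0,0,0.02],[-0.00084,-0.00009,0,0,0,0,0.02],[-0.00084,-0.00009,0,0,0,0,0.02],[-0.00084,-0.00009,0,0,0,0,0.02],[-0.00084,-0.00009,0,0,0,0,0.02]]'
python3 -m jog '[[-0.00084,0.00009,0,0,0,0,0.02],[-0.00084,0.00009,0,0,0,0,0.02],[-0.00084,0.00009,0,0,0,0,0.02],[-0.00084,0.00009,0,0,0,0,0.02],[-0.00084,0.00009,0,0,0,0,0.02]]'
) | python3 f.py
```

```text
21.25 pos xy 10.87 -18.31 z 139.3 F xy 2.09 4.03 fz -2.5
21.75 pos xy 6.86 -19.62 z 139.3 F xy 1.48 3.98 fz -2.1
22.25 pos xy 2.67 -20.16 z 139.4 F xy 1.96 3.27 fz -2.0
22.75 pos xy -1.67 -19.69 z 139.4 F xy 2.47 2.89 fz -1.4
```

```bash
( python3 -m jog '[[-0.0008,0.00026,0,0,0,0,0.02],[-0.0008,0.00026,0,0,0,0,0.02],[-0.0008,0.00026,0,0,0,0,0.02],[-0.0008,0.00026,0,0,0,0,0.02],[-0.0008,0.00026,0,0,0,0,0.02]]'
python3 -m jog '[[-0.00073,0.00042,0,0,0,0,0.02],[-0.00073,0.00042,0,0,0,0,0.02],[-0.00073,0.00042,0,0,0,0,0.02],[-0.00073,0.00042,0,0,0,0,0.02],[-0.00073,0.00042,0,0,0,0,0.02]]'
python3 -m jog '[[-0.00063,0.00057,0,0,0,0,0.02],[-0.00063,0.00057,0,0,0,0,0.02],[-0.00063,0.00057,0,0,0,0,0.02],[-0.00063,0.00057,0,0,0,0,0.02],[-0.00063,0.00057,0,0,0,0,0.02]]'
python3 -m jog '[[-0.0005,0.00068,0,0,0,0,0.02],[-0.0005,0.00068,0,0,0,0,0.02],[-0.0005,0.00068,0,0,0,0,0.02],[-0.0005,0.00068,0,0,0,0,0.02],[-0.0005,0.00068,0,0,0,0,0.02]]'
) | python3 f.py
```

```text
23.25 pos xy -5.6 -18.41 z 139.3 F xy 2.74 2.23 fz -2.7
23.75 pos xy -9.12 -16.3 z 139.4 F xy 3.66 1.02 fz -1.7
24.25 pos xy -12.42 -13.41 z 139.3 F xy 4.49 -0.22 fz -2.8
24.75 pos xy -14.92 -10.02 z 139.3 F xy 3.23 -0.12 fz -1.0
```

```bash
( python3 -m jog '[[-0.00034,0.00077,0,0,0,0,0.02],[-0.00034,0.00077,0,0,0,0,0.02],[-0.00034,0.00077,0,0,0,0,0.02],[-0.00034,0.00077,0,0,0,0,0.02],[-0.00034,0.00077,0,0,0,0,0.02]]'
python3 -m jog '[[-0.00018,0.00083,0,0,0,0,0.02],[-0.00018,0.00083,0,0,0,0,0.02],[-0.00018,0.00083,0,0,0,0,0.02],[-0.00018,0.00083,0,0,0,0,0.02],[-0.00018,0.00083,0,0,0,0,0.02]]'
python3 -m jog '[[0,0.00084,0,0,0,0,0.02],[0,0.00084,0,0,0,0,0.02],[0,0.00084,0,0,0,0,0.02],[0,0.00084,0,0,0,0,0.02],[0,0.00084,0,0,0,0,0.02]]'
python3 -m jog '[[0.00018,0.00083,0,0,0,0,0.02],[0.00018,0.00083,0,0,0,0,0.02],[0.00018,0.00083,0,0,0,0,0.02],[0.00018,0.00083,0,0,0,0,0.02],[0.00018,0.00083,0,0,0,0,0.02]]'
) | python3 f.py
```

```text
25.25 pos xy -16.61 -6.11 z 139.3 F xy 2.06 -0.41 fz -2.2
25.75 pos xy -17.54 -2.01 z 139.3 F xy 3.15 -1.48 fz -2.0
26.25 pos xy -17.56 2.21 z 139.3 F xy 3.37 -2.35 fz -2.5
26.75 pos xy -16.61 6.26 z 139.3 F xy 2.62 -3.47 fz -3.0
```

Force holds at 3–4 N. Next, 288° to 348°.

```bash
( python3 -m jog '[[0.00034,0.00077,0,0,0,0,0.02],[0.00034,0.00077,0,0,0,0,0.02],[0.00034,0.00077,0,0,0,0,0.02],[0.00034,0.00077,0,0,0,0,0.02],[0.00034,0.00077,0,0,0,0,0.02]]'
python3 -m jog '[[0.0005,0.00068,0,0,0,0,0.02],[0.0005,0.00068,0,0,0,0,0.02],[0.0005,0.00068,0,0,0,0,0.02],[0.0005,0.00068,0,0,0,0,0.02],[0.0005,0.00068,0,0,0,0,0.02]]'
python3 -m jog '[[0.00063,0.00057,0,0,0,0,0.02],[0.00063,0.00057,0,0,0,0,0.02],[0.00063,0.00057,0,0,0,0,0.02],[0.00063,0.00057,0,0,0,0,0.02],[0.00063,0.00057,0,0,0,0,0.02]]'
python3 -m jog '[[0.00073,0.00042,0,0,0,0,0.02],[0.00073,0.00042,0,0,0,0,0.02],[0.00073,0.00042,0,0,0,0,0.02],[0.00073,0.00042,0,0,0,0,0.02],[0.00073,0.00042,0,0,0,0,0.02]]'
python3 -m jog '[[0.0008,0.00024,0,0,0,0,0.02],[0.0008,0.00024,0,0,0,0,0.02],[0.0008,0.00024,0,0,0,0,0.02],[0.0008,0.00024,0,0,0,0,0.02],[0.0008,0.00024,0,0,0,0,0.02]]'
) | python3 f.py
```

```text
27.25 pos xy -14.92 10.19 z 139.3 F xy 1.65 -4.12 fz -1.9
27.75 pos xy -12.39 13.7 z 139.3 F xy 1.92 -3.13 fz -1.9
28.25 pos xy -9.26 16.45 z 139.3 F xy 1.36 -3.78 fz -1.8
28.75 pos xy -5.65 18.48 z 139.2 F xy 0.1 -4.1 fz -2.5
29.25 pos xy -1.65 19.79 z 139.2 F xy -1.55 -3.27 fz -2.1
```

```bash
( python3 -m jog '[[0.00084,0.00008,0,0,0,0,0.02],[0.00084,0.00008,0,0,0,0,0.02],[0.00084,0.00008,0,0,0,0,0.02],[0.00084,0.00008,0,0,0,0,0.02],[0.00084,0.00008,0,0,0,0,0.02]]'
python3 -m jog '[[0.00084,-0.00009,0,0,0,0,0.02],[0.00084,-0.00009,0,0,0,0,0.02],[0.00084,-0.00009,0,0,0,0,0.02],[0.00084,-0.00009,0,0,0,0,0.02],[0.00084,-0.00009,0,0,0,0,0.02]]'
python3 -m jog '[[0.0008,-0.00026,0,0,0,0,0.02],[0.0008,-0.00026,0,0,0,0,0.02],[0.0008,-0.00026,0,0,0,0,0.02],[0.0008,-0.00026,0,0,0,0,0.02],[0.0008,-0.00026,0,0,0,0,0.02]]'
python3 -m jog '[[0.00073,-0.00042,0,0,0,0,0.02],[0.00073,-0.00042,0,0,0,0,0.02],[0.00073,-0.00042,0,0,0,0,0.02],[0.00073,-0.00042,0,0,0,0,0.02],[0.00073,-0.00042,0,0,0,0,0.02]]'
python3 -m jog '[[0.00063,-0.00057,0,0,0,0,0.02],[0.00063,-0.00057,0,0,0,0,0.02],[0.00063,-0.00057,0,0,0,0,0.02],[0.00063,-0.00057,0,0,0,0,0.02],[0.00063,-0.00057,0,0,0,0,0.02]]'
) | python3 f.py
```

```text
29.75 pos xy 2.6 20.13 z 139.2 F xy -1.48 -3.15 fz -2.2
30.25 pos xy 6.84 19.65 z 139.3 F xy -1.82 -2.62 fz -3.0
30.75 pos xy 10.87 18.38 z 139.3 F xy -2.23 -3.03 fz -2.0
31.25 pos xy 14.48 16.3 z 139.3 F xy -3.15 -1.41 fz -2.1
31.75 pos xy 17.66 13.48 z 139.3 F xy -3.52 0.05 fz -1.2
```

```bash
( python3 -m jog '[[-0.005,-0.0045,0,0,0,0,0.02],[-0.005,-0.0045,0,0,0,0,0.02],[-0.005,-0.0047,0,0,0,0,0.02],[0,0,-0.028,0,0,0,0.02],[0,0,-0.03,0,0,0,0.02]]'
python3 -m jog '[[0,0,0,0,0,0,0.02],[-0.0065,0.038,0,0,0,0,0.02],[-0.0065,0.038,0,0,0,0,0.02],[-0.0065,0.038,0,0,0,0,0.02],[-0.0065,0.038,0,0,0,0,0.02]]'
python3 -m jog '[[-0.0065,0.038,0,0,0,0,0.02],[-0.0065,0.038,0,0,0,0,0.02],[-0.0065,0.038,0,0,0,0,0.02],[-0.0065,0.038,0,0,0,0,0.02],[-0.0065,0.038,0,0,0,0,0.02]]'
python3 -m jog '[[0,0,0,0,0,-0.136,0.02],[0,0,0,0,0,-0.136,0.02],[0,0,0,0,0,-0.136,0.02],[0,0,0,0,0,-0.13,0.02],[0,0,0,0,0,-0.13,0.02]]'
python3 -m jog '[[0,0,0,0,0,0,0.02],[0,0,0,0,0,0,0.02],[0,0,0,0,0,0,0.02]]' )|tail -6
python3 - <<'E'
from h import *
s=sense();M=R.from_quat(s["ee_rot"][[1,2,3,0]]).as_matrix();print(M.round(4));print("need tool shift mm",M.T@(np.array([599.3,-143.8,86.7])-s["eef_pos"]))
E
```

```text
time_s: 34.05
eef_pos: [599.9, -143.4, 197.0]
ee_rot: [-0.0, 0.898, 0.44, -0.0]
force: [-1.2, 0.1, -1.8]
grip_width: 0.296
grip_force: 89.6
[[ 6.127e-01  7.903e-01 -2.000e-04]
 [ 7.903e-01 -6.127e-01  1.000e-04]
 [-0.000e+00 -2.000e-04 -1.000e+00]]
need tool shift mm [ -0.6415119   -0.22353005 110.31446153]
```

```bash
( python3 -m jog '[[-0.0006,-0.0002,0.03,0,0,0,0.02],[0,0,0.035,0,0,0,0.02],[0,0,0.03,0,0,0,0.02],[0,0,0.01,0,0,0,0.02],[0,0,0,0,0,0,0.02]]'
python3 -m jog '[[0,0,0.002,0,0,0,0.02],[0,0,0.001,0,0,0,0.02],[0,0,0,0,0,0,0.02]]'
python3 -m jog '[[0,0,0.001,0,0,0,0.02],[0,0,0.001,0,0,0,0.02],[0,0,0,0,0,0,0.02]]'
python3 -m jog '[[0,0,0.001,0,0,0,0.02],[0,0,0,0,0,0,0.02],[0,0,0,0,0,0,0.02]]') | grep -E "eef|^force"
```

```text
eef_pos: [599.1, -143.8, 91.4]
force: [-0.8, -0.5, -1.8]
eef_pos: [599.8, -144.1, 90.3]
force: [-0.8, -0.4, -2.4]
eef_pos: [599.4, -143.9, 87.3]
force: [-0.1, -0.1, -2.1]
eef_pos: [599.5, -144.0, 86.8]
force: [-1.2, 1.1, 3.0]
```

```bash
( python3 -m jog '[[0,0,0,0,0,0,0.04],[0,0,0,0,0,0,0.06],[0,0,0,0,0,0,0.0854],[0,0,0,0,0,0,0.0854],[0,0,0,0,0,0,0.0854]]'
python3 -m jog '[[0,0,0,0,0,0,0.0854],[0,0,0,0,0,0,0.0854],[0,0,-0.02,0,0,0,0.0854],[0,0,-0.04,0,0,0,0.0854],[0,0,-0.05,0,0,0,0.0854]]'
python3 -m jog '[[0,0,-0.05,0,0,0,0.0854],[0,0,0,0,0,0,0.0854],[0,0,0,0,0,0,0.0854]]')
python3 - <<'E'
from h import *
im=eyes.capture("wrist");im2=eyes.capture("scene")
a=cv2.resize(im[60:260,180:380,::-1],(400,400));b=cv2.resize(im2[220:310,190:280,::-1],(400,400),interpolation=cv2.INTER_CUBIC)
cv2.imwrite("pics/end.png",cv2.convertScaleAbs(np.hstack([a,b]),alpha=1.6))
E
```

```text
time_s: 35.95
eef_pos: [599.5, -143.9, 86.3]
ee_rot: [0.0, 0.897, 0.441, 0.0]
force: [0.5, -0.8, 0.6]
grip_width: 0.997
grip_force: 0.0
time_s: 36.45
eef_pos: [598.6, -143.6, 196.1]
ee_rot: [-0.001, 0.897, 0.441, -0.001]
force: [0.9, -1.0, 0.1]
grip_width: 0.997
grip_force: 0.0
time_s: 36.75
eef_pos: [599.6, -144.0, 247.0]
ee_rot: [0.001, 0.897, 0.441, 0.001]
force: [-0.4, 0.4, -0.7]
grip_width: 0.999
grip_force: 0.0
```

View pics/end.png

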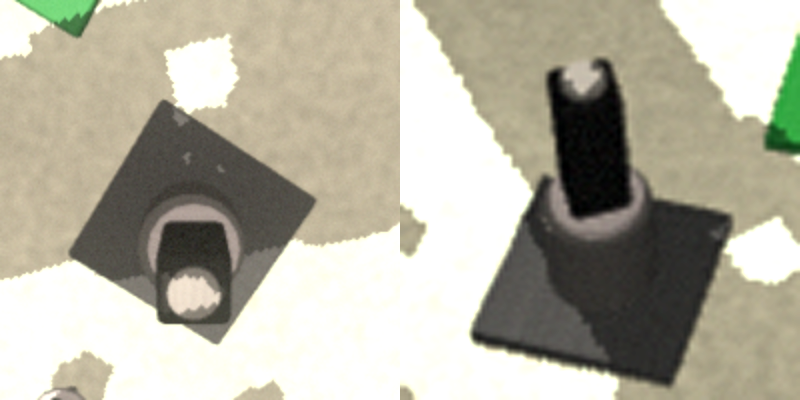

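The tool stands upright and centred in the grey stand, with the collar on the tube's top (wrist crop (193,245), scene crop (598,205)). The gripper is clear.

```bash
python3 -c "
from rig import finish_job
print(finish_job())"
```

```text
the job is handed in; nothing more can be done
None
```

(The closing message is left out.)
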